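# Open the gauge case by its concealed catch

### The job

Open the gauge case: feel gently along the black strip in the front of its flat top with the fingertips until you find the concealed push plate, and press the plate right in so that the lid springs up. Then take the finger off the plate and push the lid back gently with the outside of the fingers until it rests fully open. Grip and pick up nothing, and leave the measuring tools in the case and the things beside it where they lie.

Things in the scene. Friction and masses are not known exactly. Their poses are not given: they have to be found in the camera images.
- gauge_case: Flat grey sheet-metal case, fixed on the bench, 220 mm deep (x), 284 wide (y), 70 high. Origin: centre of its underside; x points from its front (robot side) to the lid hinge at the back, y left, z up. Its flat top is level, 70 mm up: the front 78 mm (x -110 to -32) is a fixed aluminium rail with a black strip let in, the rest (x -31 to 97, y -136 to 136) is the lid.
- strip_mid (a point): Middle of the black plastic strip, on its face (case frame x -72, y 0, z 68.5 mm). The strip is level and rigid, 48 mm wide (x) and 130 mm long (y +-65), 1.5 mm below the rail's top. The push plate is let into it on its centre line (case x -72), centre at an UNKNOWN fixed case y between -35 and +35 mm: it must be found by feel (or seen as a hairline outline).
- catch (a joint): Travel of the push plate, m. The plate is of the same black plastic, 46 mm (x) by 44 mm (y); at rest (0) its face is 2 mm below the strip's, so a fingertip wholly over it goes deeper than on the strip. It moves straight down to a stop at 0.007; spring 2.4 N at the start, 6.6 N at the stop. The lid is let go at about 0.0045. The plate comes back up when let go.
- lid (a joint): Lid angle, rad: 0 shut and locked by the catch. Once let go, a sprung lifter raises it in about a second to 1.25 (72 degrees, not yet upright), no farther. It is free from there on: it sinks back on the lifter if left short of upright, and falls slowly on to its stop at 1.80 (fully open) once past about 1.65. Pushing it takes 1 to 3 N.
- lid_panel: The lid: plain grey sheet, 128 mm front to back, 273 mm wide, 3 mm thick, 0.35 kg. Origin: middle of its hinge line; at rest shut its axes are those of the case. It is pushed, not gripped, and needs a light touch: do not press it hard against its stop.
- hinge_mid (a point): Middle of the lid's hinge line at the back of the case (case frame x 102, y 0, z 70 mm); the line runs along the case's y.
- lid_edge (a point): Middle of the lid's front edge, upper face, 133 mm from the hinge line; moves with the lid: 196 mm above the bench when sprung up, 203 upright. Under the lid, 5 to 17 mm in from this edge and 220 mm wide, a steel striker stands 12.5 mm out of the sheet: a finger pushing the raised lid from the front meets its foot first, 10 mm below and 13 mm in front of the edge when sprung up.
- caliper: Vernier caliper, 64 x 200 x 10 mm, lying in a foam pocket in the case under the lid; to be left alone. Origin: centre of its underside.
- centre_punch: Centre punch, 12 x 105 x 10 mm, lying in a foam pocket in the case; to be left alone. Origin: centre of its underside.
- v_block: Steel V block, 50 x 50 x 36 mm, standing in a foam pocket in the case; to be left alone. Origin: centre of its underside.
- pliers: Pliers with blue sleeves, 64 x 160 x 13 mm, lying on the bench left of the case; to be left alone. Origin: centre of the underside.
- tape_measure: Tape measure, 38 x 78 x 62 mm, standing on the bench right of the case; to be left alone. Origin: centre of the underside.
- hex_nipple: Steel hex pipe nipple, 32 x 50 x 28 mm, lying on the bench right of the case; to be left alone. Origin: centre of the underside.

How it is judged:
By the outcome, as a careful person would: the job done as asked, in the order asked, and still so for the second after the job is handed in, with the robot touching nothing.
It also fails if it takes over 48 s, if anything falls off the work surface, if the arm or the gripper's body presses on something with over 40 N, if the wrist force passes 120 N, or if a joint passes its speed limit or range.

### The arm

A 6-joint arm with a two-finger parallel gripper is mounted at the origin on a cart in front of the work surface, level with it; the furniture and walls round the work are solid. World frame = base frame: x ahead of the robot, y to its left, z up, the work surface at z = 0. Lengths are in mm, angles in rad, forces in N, time in s.
With the tool pointing down it reaches from about 350 to 875 mm from the base axis. Payload 4.2 kg.
Tool frame: the origin (TCP) lies at the very end of the fingers, on their centre line; the grasp point (between the pads) lies 19 mm behind it; z points along the fingers, y is the line along which they close (so a half turn about z gives the same grasp; the last joint's range is limited). The gripper opens to 85 mm and grips with 20 to 120 N. Pads are 22 mm wide; open, the fingers measure 114 mm over their backs; the gripper's body (76 mm by 85 mm) begins 54 mm behind the grasp point. The pads swing forward as they close: fully open they stand 13 mm farther back than shut.
Start: joints at [1.361, 0.385, 0.008, 0, -1.194, -0.259], TCP at [282.351, 557.563, 231.312] pointing down, gripper open.
Joint ranges: [-3.14, 3.14], [-1.21, 2.06], [-1.07, 1.41], [-3.16, 2.05], [-2.99, -0.16], [-3.1, 3.1]. Speed limits (rad/s): [2.79, 2.79, 3.14, 3.14, 3.14, 3.14].

### API

Orientations are given as a unit quaternion [x, y, z, w].
In Python, from bench import arm, viewer gives the robot as it stands. The module is installed in compiled form; this text tells all that it offers.
- The arm moves only by the tool shift_gripper, called after "Emit:" in YAML: its name, and indented under it one key for each argument. Schema: {"type":"object","properties":{"ticks":{"type":"array","items":{"type":"array","items":{"type":"number"},"minItems":6,"maxItems":6},"minItems":1,"maxItems":10},"jaw":{"type":"number"},"only":{"type":"string"},"quiet":{"type":"boolean"},"lines":{"type":"string"}},"required":["ticks"],"additionalProperties":false}. ticks is a list of rows, 1 to 10 of them, each of 6 numbers: dx, dy, dz in parts of the range, where 1.0 means 80 cm, then a rotation vector rx, ry, rz in a scale on which 1.0 is pi/2 rad; each row is the pose to reach, as a shift and turn from the pose commanded when the call began, along the tool's axes at that moment; what a row does not reach only later rows make up. A row lasts 1/10 s, in which the tool goes at most 50 mm and 0.15 rad, less where a joint would pass 70% of its speed; a pose out of reach is approached as far as the arm can. jaw is the finger opening in mm, set as the call begins (left out keeps the last). The fingers move at their own pace and stop on an object; the grip force is fixed at half the most. Time passes only in rows, so rows that do not move let the fingers close. The tool returns the time, the measured TCP pose, the force, the opening and the grip force at its end. only (a regular expression) keeps the lines of the reply that match it, lines (a string "A,B") keeps lines A to B, and quiet returns only ok. No shift or turn number may pass 1 either way. Input that does not fit is refused with a message, and nothing moves.
- arm.read_state(): the state, without advancing time (a new reading comes with each control period).
- viewer.get_image(name): name is "scene" or "side" or "wrist"; returns (picture, depth): 384x512x3 uint8, blue, green, red; 384x512 float32, mm along the optical axis (not along the pixel's ray), 0 where there is no reading.
- viewer.get_calibration(name): a dict with "K" (3x3 intrinsics, pixels), "rvec" (rotation vector, rad) and "tvec" (3), from world to camera coordinates, as OpenCV has them. Camera axes: x right, y down, z forward; pixel columns grow to the right and rows downward; lengths in mm; the calibration is good to about 2 mm. A picture is of the moment at which its call begins: read the wrist's pose just before it. get_calibration takes no time and is no camera call; for the wrist camera it gives the pose at the moment of the call.
- arm.job_done(): hands the job in; it is judged then, once.
The state is a dict: "clock": time; "joints": joint angles; "joint_vel": joint speeds; "joint_efforts": joint torques, N m; "position": TCP position; "ee_rot": TCP orientation; "contact_force": force on the tool from outside, world axes, zero at the start; "wrist_torque": the same for the moment, N m; "gripper_width": finger opening in mm; "grasp_force": force on a finger pad.
Only numpy, scipy, OpenCV 4.12 (cv2) and the standard library are available. Lean on these libraries where they do the work, as an engineer would, in place of code of your own. Each camera call takes 0.05 s, during which the arm holds its last target. There are 200 camera calls.

## Working session

There is one attempt and no reset: what is moved stays moved. The work goes in short steps, Python scripts to look and compute and a tool call to move; the robot and the scene stay as the last step left them, time stands still between calls to the robot, and variables do not carry over. Pictures are saved under pics/ and viewed, at most 10 in all, crops included, and the job is handed in when it is done.

```bash
mkdir -p pics
```

Run:
```python
from bench import arm, viewer
import cv2,numpy as np
s=arm.read_state();print({k:np.round(v,3) for k,v in s.items()})
a=viewer.get_image("scene");b=viewer.get_image("side")
np.savez("im0.npz",a=a[0],ad=a[1],b=b[0],bd=b[1])
cv2.imwrite("pics/scene0.png",a[0]);cv2.imwrite("pics/side0.png",b[0])
for n in("scene","side","wrist"):
  c=viewer.get_calibration(n);R=cv2.Rodrigues(np.array(c["rvec"],float))[0];print(n,np.round(c["K"],1).tolist(),np.round(-R.T@np.array(c["tvec"],float).ravel(),1),np.round(R[2],2))
```

```text
{'clock': np.float64(0.0), 'joints': array([ 1.361e+00,  3.860e-01,  7.000e-03, -1.000e-03, -1.194e+00,
       -2.590e-01]), 'joint_vel': array([ 0.   ,  0.001, -0.   ,  0.001,  0.   ,  0.002]), 'joint_efforts': array([-0.000e+00, -3.923e+01,  1.884e+01,  4.186e+00, -5.000e-03,
        0.000e+00]), 'position': array([282.102, 557.066, 230.199]), 'ee_rot': array([ 0.973, -0.232, -0.   ,  0.001]), 'contact_force': array([ 0.726,  0.098, -0.197]), 'wrist_torque': array([-0.001, -0.029,  0.029]), 'grasp_force': np.float64(0.0), 'gripper_width': np.float64(85.253)}
scene [[382.7, 0.0, 256.9], [0.0, 382.7, 191.7], [0.0, 0.0, 1.0]] [ -50.1 -289.8  774.8] [ 0.6   0.36 -0.71]
side [[393.8, 0.0, 255.7], [0.0, 393.8, 192.9], [0.0, 0.0, 1.0]] [ 378.3 -822.7  659.7] [ 0.18  0.82 -0.55]
wrist [[316.7, 0.0, 255.1], [0.0, 316.7, 187.9], [0.0, 0.0, 1.0]] [341.6 527.5 373.3] [-0.24  0.12 -0.96]
```

View pics/scene0.png

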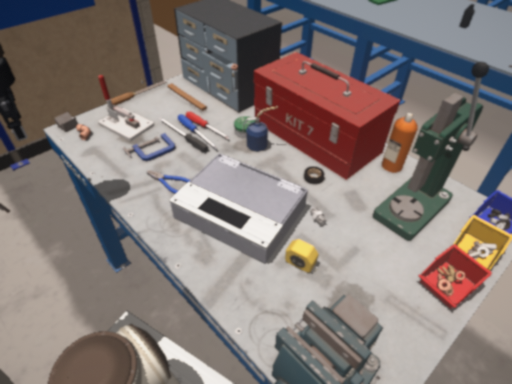

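View pics/side0.png

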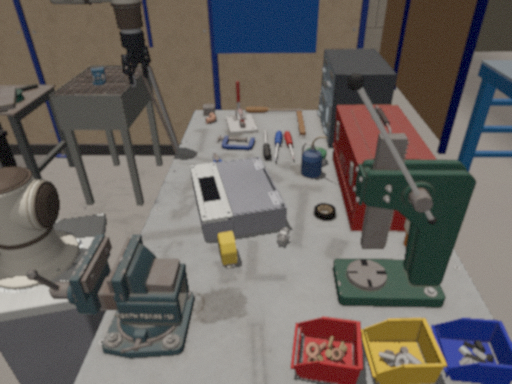

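The scene view shows the case at about (240,205) with the black strip at (226,211). In the side view the strip is at (209,189). The tape measure is at (302,255), the pliers at (170,182), and the red toolbox is behind. Next I'll measure the strip in both views.

Create h.py:
```python
from bench import arm, viewer
import cv2,numpy as np
def ray(n,uv,c=None):
    c=c or viewer.get_calibration(n);R=cv2.Rodrigues(np.array(c["rvec"],float))[0];t=np.array(c["tvec"],float).ravel()
    d=(R.T@np.linalg.inv(c["K"])@np.c_[np.array(uv,float),np.ones(len(uv))].T).T
    return -R.T@t,d
def onz(n,uv,z,c=None):
    o,d=ray(n,uv,c);return o+d*((z-o[2])/d[:,2])[:,None]
def tri(n1,u1,n2,u2):
    o1,d1=ray(n1,[u1]);o2,d2=ray(n2,[u2]);d1=d1[0];d2=d2[0]
    s=np.linalg.lstsq(np.c_[d1,-d2],o2-o1,rcond=None)[0]
    p,q=o1+s[0]*d1,o2+s[1]*d2;return (p+q)/2,np.linalg.norm(p-q)
```

Run:
```python
from h import *
z=np.load("im0.npz");C={}
for n,k,(x0,y0,x1,y1) in(("scene","a",(195,190,260,235)),("side","b",(190,165,232,215))):
    g=z[k].max(2)[y0:y1,x0:x1];m=(g<75).astype(np.uint8)
    cs=max(cv2.findContours(m,0,1)[0],key=cv2.contourArea)
    M=cv2.moments(cs);C[n]=(M["m10"]/M["m00"]+x0,M["m01"]/M["m00"]+y0)
    pts=onz(n,cs[:,0]+[x0,y0],68.5)
    r=cv2.minAreaRect(pts[:,:2].astype(np.float32));print(n,C[n],r,cv2.contourArea(cs))
    print(onz(n,[C[n]],68.5))
    d=z[k+"d"][int(C[n][1]),int(C[n][0])];o,dd=ray(n,[C[n]]);print("depth pt",o+dd[0]*d)
print(tri("scene",C["scene"],"side",C["side"]))
# lid/top depth: plane cloud at z>60 near case
n="scene";d=z["ad"];v,u=np.mgrid[150:260,165:315];uv=np.c_[u.ravel(),v.ravel()];o,dd=ray(n,uv);P=o+dd*d[v,u].ravel()[:,None]
P=P[(P[:,2]>62)&(P[:,2]<80)];print(len(P),np.median(P[:,2]),cv2.minAreaRect(P[:,:2].astype(np.float32)))
```

```text
scene (223.91219667943807, 212.6315453384419) ((444.19378662109375, 102.5241928100586), (38.29757308959961, 120.06495666503906), 0.7621775269508362) 522.0
[[443.84369549 101.236773    68.5       ]]
depth pt [447.48226081 104.11738865  63.29691496]
side (208.83333333333334, 188.71729237770194) ((446.1820068359375, 106.58673095703125), (40.95667266845703, 114.8641128540039), 1.2671619653701782) 293.0
[[446.34245217 103.15801971  68.5       ]]
depth pt [446.54575259 105.92239111  66.73463261]
(array([445.56064713, 102.43279837,  67.90771649]), np.float64(2.3428197870863214))
7005 69.09575355269567 ((517.3330688476562, 59.47099304199219), (223.8987579345703, 376.70721435546875), 1.0442008972167969)
```

Careful with the scale: shifts go in shares of 80 cm and turns go in shares of pi/2 rad. That gives: 322 mm is 0.4025, 276 mm is 0.345, 1.086 rad is 0.6914.

Emit:
shift_gripper:
  ticks:
    - [0.05,0.0413,0.0025,0,0,0.0828]
    - [0.1,0.0838,0.005,0,0,0.1719]
    - [0.15,0.1263,0.0075,0,0,0.2546]
    - [0.2,0.1688,0.01,0,0,0.3438]
    - [0.25,0.2125,0.0125,0,0,0.4265]
    - [0.3,0.255,0.015,0,0,0.5157]
    - [0.3438,0.2938,0.0175,0,0,0.6048]
    - [0.3813,0.3275,0.0188,0,0,0.6914]
    - [0.4025,0.345,0.0188,0,0,0.6914]
    - [0.4025,0.345,0.0188,0,0,0.6914]
  jaw: 0

```text
clock: 1.1
position: [445.2, 163.1, 215.9]
ee_rot: [0.711, -0.703, -0.0, 0.001]
contact_force: [-0.3, 0.2, -0.4]
gripper_width: 0.2
grasp_force: 0.0
```

Run:
```python
from h import *
viewer.get_image("side")
s=arm.read_state();print(s["clock"],np.round(s["position"],1),np.round(s["ee_rot"],4),s["gripper_width"],np.round(s["contact_force"],2))
c=viewer.get_calibration("wrist");im,d=viewer.get_image("wrist");np.savez("w1.npz",im=im,d=d,**c)
cv2.imwrite("pics/w1.png",im)
```

```text
1.15 [445.  164.4 216. ] [ 7.116e-01 -7.025e-01 -1.000e-04  3.000e-04] -0.12247059173893607 [ 0.13  0.47 -0.87]
```

View pics/w1.png

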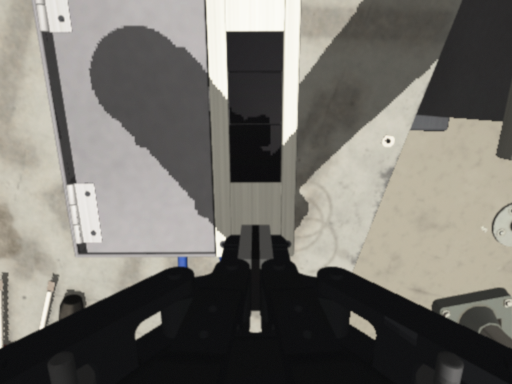

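The wrist view shows the strip from about (227,32) to (283,183). Hairlines at rows ~71 and ~124 look like the plate outline. I'll measure them.

Run:
```python
from h import *
z=np.load("w1.npz");im=z["im"];c={k:z[k] for k in("K","rvec","tvec")}
g=im.max(2);m=(g<70).astype(np.uint8);m[:, :215]=0;m[:,295:]=0;m[205:]=0
cs=max(cv2.findContours(m,0,1)[0],key=cv2.contourArea)
P=onz("wrist",cs[:,0],68.5,c);r=cv2.minAreaRect(P[:,:2].astype(np.float32));print(r)
prof=im[:,232:279].astype(float).sum(2).mean(1);
for v in list(range(66,77))+list(range(119,130)):print(v,round(prof[v],1),end="; ")
print(onz("wrist",[[255,71],[255,124],[255,32],[255,183]],68.5,c).round(1))
# case edges
e=onz("wrist",[[214,253],[207,1],[78,254]],70,c).round(1);print(e)
d=z["d"];o,dd=ray("wrist",[[240,50],[240,150],[150,220],[220,20],[350,60],[222,200]],c);print((o+dd*np.array([d[50,240],d[150,240],d[220,150],d[20,220],d[60,350],d[200,222]])[:,None]).round(1))
```

```text
((446.22576904296875, 106.093994140625), (47.22783279418945, 128.91741943359375), 1.0119314193725586)
66 124.6; 67 125.1; 68 125.7; 69 123.9; 70 111.7; 71 99.1; 72 104.9; 73 119.4; 74 125.9; 75 126.2; 76 126.6; 119 71.0; 120 68.3; 121 67.6; 122 70.2; 123 91.4; 124 84.8; 125 66.3; 126 64.9; 127 64.7; 128 64.9; 129 64.0; [[446.3  72.5  68.5]
 [445.8 117.5  68.5]
 [446.7  41.8  68.5]
 [445.1 172.4  68.5]]
[[485.2 244.8  70. ]
 [486.1  19.4  70. ]
 [621.6 247.6  70. ]]
[[ 4.592e+02  5.600e+01  6.940e+01]
 [ 4.593e+02  1.412e+02  6.820e+01]
 [ 5.463e+02  2.099e+02  7.110e+01]
 [ 4.757e+02  3.350e+01  7.060e+01]
 [ 3.458e+02  5.420e+01 -5.000e-01]
 [ 4.764e+02  1.891e+02  7.010e+01]]
```

In the tool's units: 144 mm is 0.18, 143 mm is 0.1788.

Emit:
shift_gripper:
  ticks:
    - [0.0125,-0.0013,0.05,0,0,0]
    - [0.0263,-0.0013,0.1063,0,0,0]
    - [0.0263,-0.0013,0.15,0,0,0]
    - [0.0263,-0.0013,0.1725,0,0,0]
    - [0.0263,-0.0013,0.1775,0,0,0]
    - [0.0263,-0.0013,0.1788,0,0,0]
    - [0.0263,-0.0013,0.18,0,0,0]
    - [0.0263,-0.0013,0.18,0,0,0]

```text
clock: 2.0
position: [446.9, 145.7, 73.4]
ee_rot: [0.713, -0.701, 0.0, -0.001]
contact_force: [-0.2, -0.5, -0.2]
gripper_width: -0.1
grasp_force: 0.0
```

Emit:
shift_gripper:
  ticks:
    - [0,0,0.001,0,0,0]
    - [0,0,0.002,0,0,0]
    - [0,0,0.002,0,0,0]

```text
clock: 2.3
position: [446.3, 144.9, 71.0]
ee_rot: [0.713, -0.701, 0.0, -0.0]
contact_force: [0.4, 0.6, -0.3]
gripper_width: 0.0
grasp_force: 0.0
```

In the tool's units: 1.2 mm is 0.0015, 0.6 mm is 0.0008.

Emit:
shift_gripper:
  ticks:
    - [0,0,0.0008,0,0,0]
    - [0,0,0.0015,0,0,0]
    - [0,0,0.0015,0,0,0]

```text
clock: 2.6
position: [446.2, 144.8, 69.4]
ee_rot: [0.713, -0.701, -0.0, 0.0]
contact_force: [-0.1, -0.6, 0.6]
gripper_width: -0.1
grasp_force: 0.0
```

Emit:
shift_gripper:
  ticks:
    - [0,0,0.0005,0,0,0]
    - [0,0,0.001,0,0,0]
    - [0,0,0.001,0,0,0]

```text
clock: 2.9
position: [446.2, 144.9, 68.6]
ee_rot: [0.713, -0.701, -0.0, 0.0]
contact_force: [-0.4, 0.3, 0.0]
gripper_width: -0.4
grasp_force: 0.0
```

In the tool's units: 0.8 mm is 0.001, 0.4 mm is 0.0005.

Emit:
shift_gripper:
  ticks:
    - [0,0,0.0005,0,0,0]
    - [0,0,0.001,0,0,0]
    - [0,0,0.001,0,0,0]

```text
clock: 3.2
position: [446.3, 144.9, 68.6]
ee_rot: [0.713, -0.701, 0.0, -0.0]
contact_force: [-2.0, -0.7, 5.0]
gripper_width: -0.0
grasp_force: 2.9
```

Firm contact with the strip at z 68.6. Now I'll slide lightly toward the outlined plate.

In the tool's units: 28 mm is 0.035, 24 mm is 0.03.

Emit:
shift_gripper:
  ticks:
    - [0.005,0,-0.0004,0,0,0]
    - [0.01,0,-0.0004,0,0,0]
    - [0.015,0,-0.0004,0,0,0]
    - [0.02,0,-0.0004,0,0,0]
    - [0.025,0,-0.0004,0,0,0]
    - [0.03,0,-0.0004,0,0,0]
    - [0.035,0,-0.0004,0,0,0]
    - [0.035,0,-0.0004,0,0,0]

```text
clock: 4.0
position: [447.2, 116.5, 68.5]
ee_rot: [0.713, -0.701, 0.0, -0.0]
contact_force: [1.3, 0.7, 5.0]
gripper_width: 0.1
grasp_force: 2.5
```

Emit:
shift_gripper:
  ticks:
    - [0.0063,0,0,0,0,0]
    - [0.0125,0,0,0,0,0]
    - [0.0188,0,0,0,0,0]
    - [0.025,0,0,0,0,0]
    - [0.0269,0,0,0,0,0]
    - [0.0269,0,0,0,0,0]

```text
clock: 4.6
position: [446.6, 94.7, 67.9]
ee_rot: [0.712, -0.702, -0.0, 0.001]
contact_force: [0.7, -1.0, 0.4]
gripper_width: 0.1
grasp_force: 0.0
```

The tip dropped below strip level over the plate and the force fell to zero, so that is the push plate. Pressing it in, in steps.

In the tool's units: 3.6 mm is 0.0045, 2.4 mm is 0.003.

Emit:
shift_gripper:
  ticks:
    - [0,0,0.0015,0,0,0]
    - [0,0,0.003,0,0,0]
    - [0,0,0.0045,0,0,0]
    - [0,0,0.0045,0,0,0]

```text
clock: 5.0
position: [447.0, 95.4, 64.8]
ee_rot: [0.713, -0.701, 0.0, 0.0]
contact_force: [-0.8, -1.1, 3.5]
gripper_width: 0.1
grasp_force: 2.0
```

Emit:
shift_gripper:
  ticks:
    - [0,0,0.0015,0,0,0]
    - [0,0,0.003,0,0,0]
    - [0,0,0.0045,0,0,0]
    - [0,0,0.0055,0,0,0]
    - [0,0,0.0055,0,0,0]

```text
clock: 5.5
position: [447.0, 95.4, 60.3]
ee_rot: [0.713, -0.701, 0.0, 0.0]
contact_force: [-2.2, -0.5, 5.3]
gripper_width: 0.0
grasp_force: 2.9
```

Emit:
shift_gripper:
  ticks:
    - [0,0,0.0008,0,0,0]
    - [0,0,0.0014,0,0,0]
    - [0,0,0.0019,0,0,0]
    - [0,0,0.0019,0,0,0]
    - [0,0,0.0019,0,0,0]
    - [0,0,0.0019,0,0,0]

```text
clock: 6.1
position: [447.0, 95.4, 59.4]
ee_rot: [0.713, -0.701, 0.0, -0.0]
contact_force: [-2.3, -1.1, 9.7]
gripper_width: 0.3
grasp_force: 5.1
```

Run:
```python
from h import *
im,d=viewer.get_image("side");cv2.imwrite("pics/s1.png",cv2.resize(im[80:300,100:400],None,fx=2,fy=2))
```

```text
(no output)
```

View pics/s1.png

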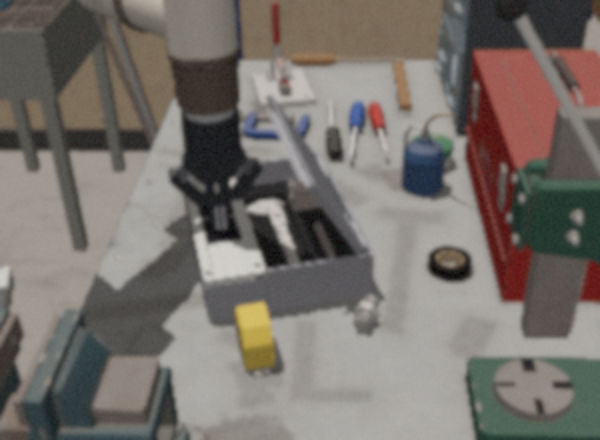

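The side crop shows the lid sprung up (sheet from about (275,100) to (355,245)) with the finger still on the plate. I'll retract straight up, then move forward to just short of the lid.

In the tool's units: -118 mm is -0.1475, -105 mm is -0.1313.

Emit:
shift_gripper:
  ticks:
    - [0,0,-0.01,0,0,0]
    - [0,0,-0.0375,0,0,0]
    - [-0.005,0,-0.0875,0,0,0]
    - [-0.0125,0,-0.1313,0,0,0]
    - [-0.0163,0,-0.1475,0,0,0]
    - [-0.0163,-0.0375,-0.1475,0,0,0]
    - [-0.0163,-0.075,-0.1475,0,0,0]
    - [-0.0163,-0.1,-0.1475,0,0,0]
    - [-0.0163,-0.1063,-0.1475,0,0,0]
    - [-0.0163,-0.1063,-0.1475,0,0,0]

```text
clock: 7.15
position: [531.8, 109.7, 175.8]
ee_rot: [0.712, -0.702, -0.0, 0.001]
contact_force: [-0.1, 0.5, -0.6]
gripper_width: -0.1
grasp_force: 0.0
```

Run:
```python
from h import *
im,d=viewer.get_image("side");cv2.imwrite("pics/s2.png",cv2.resize(im[80:300,100:400],None,fx=2,fy=2))
s=arm.read_state();print(s["position"],s["contact_force"])
```

```text
[531.11170541 109.61364146 176.02786799] [ 0.46876638  0.28598798 -0.24743481]
```

View pics/s2.png

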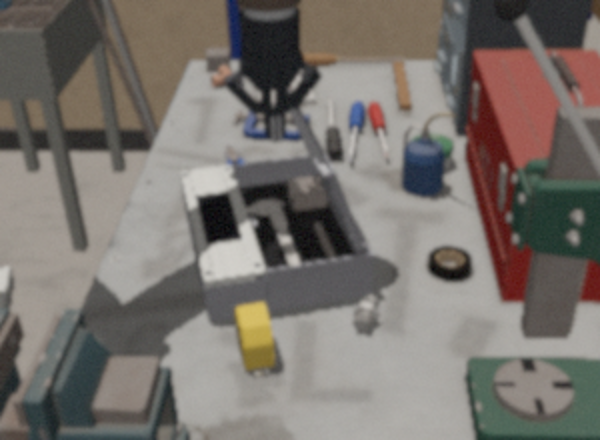

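The lid stands about 20 mm beyond the finger; the knuckles clear it above. I'll push gently now.

In the tool's units: -30 mm is -0.0375, -29 mm is -0.0363.

Emit:
shift_gripper:
  ticks:
    - [0,-0.005,-0.0025,0,0,0]
    - [0,-0.01,-0.0038,0,0,0]
    - [0,-0.015,-0.0038,0,0,0]
    - [0,-0.0188,-0.0038,0,0,0]
    - [0,-0.0225,-0.0038,0,0,0]
    - [0,-0.0263,-0.0038,0,0,0]
    - [0,-0.03,-0.0038,0,0,0]
    - [0,-0.0338,-0.0038,0,0,0]
    - [0,-0.0363,-0.0038,0,0,0]
    - [0,-0.0375,-0.0038,0,0,0]

```text
clock: 8.2
position: [562.1, 110.2, 179.6]
ee_rot: [0.713, -0.701, 0.0, -0.0]
contact_force: [-1.5, 0.4, 2.3]
gripper_width: -0.1
grasp_force: 1.0
```

Emit:
shift_gripper:
  ticks:
    - [0,-0.0025,0,0,0,0]
    - [0,-0.005,0,0,0,0]
    - [0,-0.0075,0,0,0,0]
    - [0,-0.01,0,0,0,0]
    - [0,-0.0125,0,0,0,0]
    - [0,-0.015,0,0,0,0]
    - [0,-0.0175,0,0,0,0]
    - [0,-0.02,0,0,0,0]
    - [0,-0.0225,0,0,0,0]
    - [0,-0.025,0,0,0,0]

```text
clock: 9.2
position: [582.0, 110.5, 179.7]
ee_rot: [0.713, -0.701, 0.0, -0.0]
contact_force: [-0.0, 0.3, -1.1]
gripper_width: 0.3
grasp_force: 0.2
```

In the tool's units: -15 mm is -0.0188, -1.5 mm is -0.0019.

Emit:
shift_gripper:
  ticks:
    - [0,-0.0019,0,0,0,0]
    - [0,-0.0038,0,0,0,0]
    - [0,-0.0056,0,0,0,0]
    - [0,-0.0075,0,0,0,0]
    - [0,-0.0094,0,0,0,0]
    - [0,-0.0113,0,0,0,0]
    - [0,-0.0131,0,0,0,0]
    - [0,-0.015,0,0,0,0]
    - [0,-0.0169,0,0,0,0]
    - [0,-0.0188,0,0,0,0]

```text
clock: 10.2
position: [597.0, 110.8, 179.7]
ee_rot: [0.713, -0.701, 0.0, -0.0]
contact_force: [0.8, 0.4, 0.1]
gripper_width: -0.1
grasp_force: 0.0
```

Run:
```python
from h import *
im,d=viewer.get_image("side");np.savez("s3.npz",im=im,d=d);cv2.imwrite("pics/s3.png",cv2.resize(im[80:240,180:320],None,fx=4,fy=3.5))
```

```text
(no output)
```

View pics/s3.png

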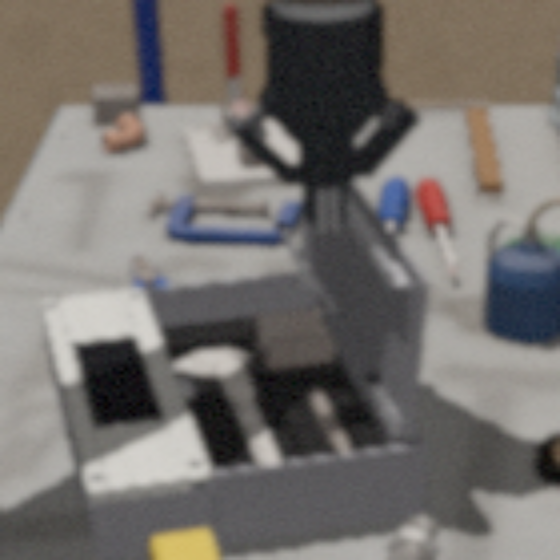

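The lid is now about upright: its right edge runs from (400,430) to (415,280), with the finger against its upper part. I'll keep going slowly.

In the tool's units: -10 mm is -0.0125, -9 mm is -0.0113.

Emit:
shift_gripper:
  ticks:
    - [0,-0.0019,0,0,0,0]
    - [0,-0.0038,0,0,0,0]
    - [0,-0.0056,0,0,0,0]
    - [0,-0.0075,0,0,0,0]
    - [0,-0.0094,0,0,0,0]
    - [0,-0.0113,0,0,0,0]
    - [0,-0.0125,0,0,0,0]
    - [0,-0.0125,0,0,0,0]

```text
clock: 11.05
position: [606.9, 110.9, 179.7]
ee_rot: [0.713, -0.701, 0.0, 0.0]
contact_force: [-0.2, 0.2, 0.8]
gripper_width: 0.0
grasp_force: 0.0
```

Emit:
shift_gripper:
  ticks:
    - [0,0,0,0,0,0]
    - [0,0,0,0,0,0]
    - [0,0,0,0,0,0]
    - [0,0,0,0,0,0]
    - [0,0,0,0,0,0]
    - [0,0,0,0,0,0]
    - [0,0,0,0,0,0]
    - [0,0,0,0,0,0]

```text
clock: 11.85
position: [606.8, 110.9, 179.7]
ee_rot: [0.713, -0.701, -0.0, 0.0]
contact_force: [0.2, -0.0, 0.3]
gripper_width: -0.1
grasp_force: 0.0
```

Run:
```python
from h import *
im,d=viewer.get_image("side");cv2.imwrite("pics/s4.png",cv2.resize(im[80:240,180:320],None,fx=4,fy=3.5))
```

```text
(no output)
```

View pics/s4.png

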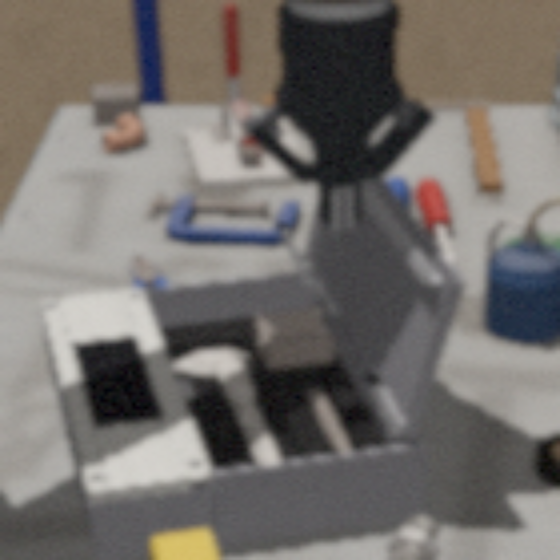

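The lid has fallen past upright, its corner now at (455,290). I'll withdraw the hand forward and up, then measure the angle.

In the tool's units: 220 mm is 0.275, 200 mm is 0.25.

Emit:
shift_gripper:
  ticks:
    - [0,0.025,0,0,0,0]
    - [0,0.0625,0,0,0,0]
    - [0,0.1125,-0.0125,0,0,0]
    - [0,0.1625,-0.05,0,0,0]
    - [0,0.2063,-0.0875,0,0,0]
    - [0,0.25,-0.1125,0,0,0]
    - [0,0.275,-0.125,0,0,0]
    - [0,0.275,-0.125,0,0,0]
    - [0,0.275,-0.125,0,0,0]
    - [0,0.275,-0.125,0,0,0]

```text
clock: 12.9
position: [387.2, 107.5, 279.1]
ee_rot: [0.713, -0.702, -0.0, 0.001]
contact_force: [-0.2, 0.4, -0.7]
gripper_width: 0.2
grasp_force: 0.0
```

Run:
```python
from h import *
A,ad=viewer.get_image("scene");B,bd=viewer.get_image("side")
def cloud(n,d):
    v,u=np.mgrid[0:384,0:512];o,dd=ray(n,np.c_[u.ravel(),v.ravel()]);return o+dd*d.ravel()[:,None]
hx=620.2
for n,d in(("scene",ad),("side",bd)):
    P=cloud(n,d);P=P[(P[:,2]>95)&(P[:,2]<215)&(P[:,0]>570)&(P[:,0]<690)&(P[:,1]>-15)&(P[:,1]<230)]
    x=P[:,0]+.0177*(P[:,1]-109.6)
    if len(P)>20:
        k=P[:,2]<170;a=np.polyfit(P[k,2],x[k],1);print(n,len(P),"tilt angle",np.pi/2+np.arctan(a[0]),"zmax",np.percentile(P[:,2],98),"x top",np.median(x[P[:,2]>185]))
cv2.imwrite("pics/f.png",np.vstack([cv2.resize(A[130:290,120:350],None,fx=2,fy=1.8),cv2.resize(B[90:250,150:380],None,fx=2,fy=1.8)]))
s=arm.read_state();print(s["clock"],s["position"],s["contact_force"])
```

```text
scene 3154 tilt angle 1.8160494970562473 zmax 198.00160215708797 x top 635.5364346014901
side 1301 tilt angle 1.8428682793554043 zmax 201.25843493898634 x top 643.7341157865229
13.0 [387.29099837 107.3684308  278.75444364] [ 0.35676313  0.3964506  -0.30242462]
```

View pics/f.png

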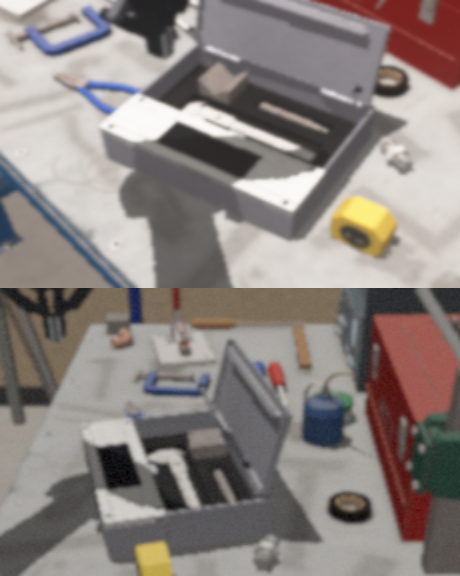

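The lid measures about 1.82 rad, which is on its stop. The tools are still in their pockets, the pliers, tape and nipple haven't moved, and the robot is clear. Handing in.

```bash
python3 -c "
from bench import arm
print(arm.job_done())"
```

```text
the job is handed in; nothing more can be done
None
```

The gauge case is open: I found the push plate by feel, guided by its hairline outline, and pressed it to its stop so the lid sprang up. I then pushed the lid back until it rested on its open stop (measured about 1.82 rad), nothing else looked disturbed in the last pictures, and I handed the job in at about 13 s.

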